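Load the sample chest and clamp it shut

ROBOT

A 6-joint arm with a two-finger parallel gripper is mounted at the origin on the work surface. World frame = base frame: x ahead of the robot, y to its left, z up, the work surface at z = 0. Lengths are in mm, angles in rad, forces in N, time in s.
With the tool pointing down it reaches from about 350 to 775 mm from the base axis. Payload 7.3 kg.
Tool frame: the origin (TCP) lies midway between the tips of the shut fingers; the grasp point (between the pads) lies 19 mm behind it; z points along the fingers, y is the line along which they close (so a half turn about z gives the same grasp; the last joint's range is limited). The gripper opens to 92 mm and grips with 3 to 60 N. Pads are 19 mm wide; open, the fingers measure 130 mm over their backs; the gripper's body (75 mm by 190 mm) begins 47 mm behind the grasp point.
Start: joints at [0.974, 0.342, 1.524, -0, 1.275, -0.146], TCP at [228.724, 472.578, 226.741] pointing down, gripper open.
Joint ranges: [-2.53, 2.53], [-0.77, 2.02], [0.04, 2.7], [-1, 4.14], [0.28, 2.66], [-3.11, 3.11]. Speed limits (rad/s): [2.57, 2.57, 3.14, 3.14, 3.14, 3.14].

INTERFACE

Orientations are given as [roll, pitch, yaw] about the fixed x, y, z axes, in that order (R = Rz(yaw) Ry(pitch) Rx(roll)).
In Python, from plant import bot gives the robot as it stands.
- The arm moves only by the tool servo_tool, never from a script. Its argument "deltas" is a list of rows, each a list of 2 entries, a list of its own where there are three numbers: the shift along the tool's x, y, z in m, then the turn, a rotation vector about the tool's x, y, z in degrees. A call has 1 to 20 rows; each row shifts and turns the commanded pose from where the row before left it, along the tool's axes as they then stand; what a row does not reach is not made up. A row lasts 1/8 s, in which the tool goes at most 62.5 mm and 10.7 degrees, less where a joint would pass 70% of its speed; a pose out of reach is approached as far as the arm can. A call with a gripper value outside its range is refused whole. "fingers" is the opening, from 0 (shut) to 1 (fully open), set as the call begins (left out, the last holds). The fingers move at their own pace and stop on an object; the grip force is fixed at half the most. Time passes only in rows, so rows that do not move let the fingers close. It gives the time, the measured TCP pose, the force, the opening and the grip force at its end, in the units of the state.
- bot.get_obs(): the state, without advancing time (a new reading comes with each control period).
- bot.capture(name): name is "scene" or "top" or "wrist"; returns the picture (420x560x3 uint8, red, green, blue); there is no depth.
- bot.camera_model(name): a dict with "mtx" (3x3 intrinsics, pixels), "xyz" and "rotation" of the camera in the world. Camera axes: x right, y down, z forward; pixel columns grow to the right and rows downward; lengths in mm; the calibration is good to about 2 mm. A picture is of the moment at which its call begins: read the wrist's pose just before it. camera_model takes no time and is no camera call; for the wrist camera it gives the pose at the moment of the call.
- bot.close_job(): hands the job in; it is judged then, once.
The state is a dict: "time": time; "joint_positions": joint angles; "dq": joint speeds; "tau": joint torques, N m; "tool_pos": TCP position; "tcp_rot": TCP orientation; "contact_force": force on the tool from outside, world axes, zero at the start; "moment": the same for the moment, N m; "grip_width": finger opening in mm; "finger_force": force on a finger pad.
Only numpy, scipy, OpenCV 4.12 (cv2) and the standard library are available. Lean on these libraries where they do the work, as an engineer would, in place of code of your own. Each camera call takes 0.05 s, during which the arm holds its last target. There are 200 camera calls.

TASK

Take the steel sample cylinder from its rest on the bench and lay it gently, without dropping it, in the empty cradle of the white sample chest, leaving alone the cylinder that is already in the other cradle. Then lower the lid fully shut without slamming it, and only after that swing the clamp over until it lies fully down on the lid. Do not disturb the bottle, the wrench or the tray.

Things in the scene. Friction and masses are not known exactly. Their poses are not given: they have to be found in the camera images.
- cylinder: The sample cylinder to load, lying on the bench rest: plain steel, 40 mm diameter over the middle 90 mm, with a thinner neck and brass nut (22 mm diameter) at each end, 134 mm long in all, 0.25 to 0.5 kg. Both ends are alike, so either may point forward. Origin at its centre on its axis; x along its axis.
- loaded_cylinder: An identical cylinder that already lies in one of the two cradles of the chest at the start; leave it there. Origin and axes as for the other.
- rest: Grey bench rest, fixed, 100 x 66 mm base 8 mm thick with two black V ribs 60 mm apart (30 mm either side of its centre, 8 mm thick, 48 mm wide, tops 29 mm above the bench), on which the cylinder lies along the rest's x with its axis 38 mm above the bench. Origin at the centre of its underside.
- chest: White open-topped sample chest, fixed: outside 168 mm (x) by 292 mm (y), 70 mm high without its lid, walls and floor 6 mm. Two cradles lie side by side in it, 120 mm apart. Origin at the centre of its underside; x points to the hinge side, away from the robot; y to its left, where the clamp is; z up.
- cradle_left (a point): Where the centre of a cylinder is when it lies in the cradle on the chest's +y side: 60 mm left of the chest's centre, 36 mm above the bench. The cylinder lies along the chest's x on two black V ribs (30 mm either side of this point along x, 8 mm thick, 48 mm wide, tops 9 mm below this point); it has 11 mm of free length at each end. Axes as the chest's.
- cradle_right (a point): The same for the cradle on the chest's -y side, 60 mm right of the chest's centre.
- lid (a joint): Angle of the hinged lid: 0 is shut, lying flat on the rim; at 1.57 rad it stands upright on the chest's far side; it can open to 1.9. It begins standing open at 1.6 to 1.8. The lid stays where it is left (stiff hinge: closing it takes about 2 N at the free edge while upright and less as it nears shut; lifting it up to 4 N).
- lid_hinge (a point): Point on the lid's hinge line, mid width, at the top of the chest's far (+x) rim, 88 mm from the chest's centre and 70 mm above the bench. Hinge line along the chest's y. Axes as the chest's.
- lid_edge (a point): Mid point of the lid's free edge on its outer (upper) face, 180 mm from the hinge line along the lid. Lid: aluminium plate, 180 mm long, 296 mm wide, 8 mm thick, its inner face in the plane of the hinge line; a grey pull tab 36 mm wide and 8 mm thick carries on 17 mm beyond this point. The point's axes turn with the lid: -x from hinge to edge, z out of the outer face.
- clamp (a joint): Angle of the clamp arm: 0 is fully down, arm level over the lid (pointing to the chest's -y); at 1.57 rad it stands upright; it grows as the arm swings outward to the chest's +y side, to 2.5. It begins at 1.9 to 2.3 and stays where it is left (about 1.5 N at the knob moves it).
- clamp_pivot (a point): Pivot of the clamp arm on a dark steel post (26 x 14 mm, 86 mm high) at the chest's +y side: 40 mm to -x and 157 mm to +y of the chest's centre, 90 mm above the bench. The arm turns about a line along the chest's x. Axes as the chest's.
- clamp_knob (a point): Centre of the bright metal ball knob (20 mm diameter) at the free end of the clamp arm, 74 mm from the pivot. The arm is a steel bar 12 mm wide and 8 mm thick. With the clamp down the knob's centre is 90 mm above the bench, 12 mm above the shut lid's outer face.
- bottle: Bystander: amber bottle, 60 mm diameter, 130 mm tall, standing. Origin at the centre of its underside.
- wrench: Bystander: steel wrench, 150 mm long, lying flat.
- tray: Bystander: empty grey tray, 100 x 130 x 30 mm. Origin at the centre of its underside.
Mind the look-alikes: they are no part of the job. Leave any black or red look-alike of the loaded_cylinder alone. What is shaped like the cylinder but green is not meant.

How it is judged (in metres and radians):
On the way, in this order (a step that is already met when the one before it is completed fails the run):
1. the cylinder lies released in the empty cradle, the lid still open (((horizontal distance between cylinder and cradle_left below 0.016 m and z of cylinder in the frame of cradle_left between -0.006 and 0.006 m and angle between the x axis of each of cylinder, loaded_cylinder and the x axis of chest, either way round below 0.15 rad and horizontal distance between loaded_cylinder and cradle_right below 0.016 m and z of loaded_cylinder in the frame of cradle_right between -0.006 and 0.006 m) or (horizontal distance between cylinder and cradle_right below 0.016 m and z of cylinder in the frame of cradle_right between -0.006 and 0.006 m and angle between the x axis of each of cylinder, loaded_cylinder and the x axis of chest, either way round below 0.15 rad and horizontal distance between loaded_cylinder and cradle_left below 0.016 m and z of loaded_cylinder in the frame of cradle_left between -0.006 and 0.006 m)) and contact force between the fingers and cylinder below 0.3 N and value of joint lid above 0.5 rad), for 0.2 s.
2. the lid is shut (value of joint lid below 0.05 rad), for 0.2 s.
3. the clamp is down (value of joint clamp below 0.1 rad and value of joint lid below 0.05 rad), for 0.2 s.
At the end, for the whole second after the job is handed in: One cylinder lies at rest in each cradle (centre within 16 mm in plan and 6 mm in height of the cradle point, axis within 0.15 rad of the chest's x), the lid is shut (within 0.05 rad) and the clamp is down (within 0.10 rad) (all of step 3 and ((horizontal distance between cylinder and cradle_left below 0.016 m and z of cylinder in the frame of cradle_left between -0.006 and 0.006 m and angle between the x axis of each of cylinder, loaded_cylinder and the x axis of chest, either way round below 0.15 rad and horizontal distance between loaded_cylinder and cradle_right below 0.016 m and z of loaded_cylinder in the frame of cradle_right between -0.006 and 0.006 m) or (horizontal distance between cylinder and cradle_right below 0.016 m and z of cylinder in the frame of cradle_right between -0.006 and 0.006 m and angle between the x axis of each of cylinder, loaded_cylinder and the x axis of chest, either way round below 0.15 rad and horizontal distance between loaded_cylinder and cradle_left below 0.016 m and z of loaded_cylinder in the frame of cradle_left between -0.006 and 0.006 m)) and linear speed of each of cylinder, loaded_cylinder below 0.02 m/s); the robot touches nothing.
It fails at once if the cylinder is dropped into the chest (faster than 0.6 m/s as it arrives) (horizontal distance between cylinder and chest below 0.12 m and height (world z) of cylinder below 0.065 m and linear speed of cylinder above 0.6 m/s).
It fails at once if the lid is slammed (faster than 2 rad/s in its last 0.15 rad) (value of joint lid below 0.15 rad and velocity of joint lid below -2 rad/s).
It fails at once if the cylinder already loaded is moved by more than 20 mm (distance of loaded_cylinder from where it was at the start of the episode above 0.02 m).
It fails at once if the bottle, the wrench or the tray is moved by more than 30 mm (distance of any of bottle, wrench, tray from where it was at the start of the episode above 0.03 m).
It also fails if it takes over 70 s, if anything falls off the work surface, if the arm or the gripper's body presses on something with over 40 N, if the wrist force passes 120 N, or if a joint passes its speed limit or range.

## Working session

There is one attempt and no reset: what is moved stays moved. The work goes in short steps, Python scripts to look and compute and a tool call to move; the robot and the scene stay as the last step left them, time stands still between calls to the robot, and variables do not carry over. Pictures are saved under pics/ and viewed, at most 10 in all, crops included, and the job is handed in when it is done.

Besides the shell and the picture viewer there is one more tool, called after "Emit:" by a JSON object that holds its "op" and its "data". servo_tool: Moves the arm, as the interface text tells. Its arguments: {"type":"object","properties":{"deltas":{"type":"array"},"fingers":{"type":"number"}},"required":["deltas"]}

```bash
ls; mkdir -p pics; python3 - <<'E'
from plant import bot
import cv2,numpy as np
print(bot.get_obs())
for n in ("scene","top"):
    im=bot.capture(n); cv2.imwrite(f"pics/{n}0.png",im[:,:,::-1]); c=bot.camera_model(n); print(n,np.round(c["mtx"],1).tolist(),np.round(c["xyz"],1),np.round(c["rotation"],3).tolist())
E
```

```text
pics
{'time': 0.0, 'joint_positions': array([ 9.73999000e-01,  3.42696855e-01,  1.52504458e+00, -9.58217639e-07,
        1.27542136e+00, -1.45954203e-01]), 'dq': array([-5.63430327e-04, -1.21667596e-03, -1.63202051e-03,  1.22020929e-03,
       -1.50497496e-03, -1.14510712e-05]), 'tau': array([ 1.36158003e-03, -4.31250930e+01, -2.44225520e+01,  7.17967772e-02,
        5.59143873e-02, -1.60348536e-04]), 'tool_pos': array([228.47100641, 472.20445621, 226.04878496]), 'tcp_rot': array([-3.14003907e+00, -2.27449924e-04,  2.69074963e+00]), 'contact_force': array([ 0.43209586, -0.51811617, -0.16482411]), 'moment': array([ 0.02074502, -0.04464162,  0.02502377]), 'finger_force': 0.0, 'grip_width': 91.8326918868573}
scene [[533.9, 0.0, 278.9], [0.0, 533.9, 214.6], [0.0, 0.0, 1.0]] [1183.6  974.4 1264.5] [-2.378, 0.013, 2.585]
top [[523.7, 0.0, 280.0], [0.0, 523.7, 204.7], [0.0, 0.0, 1.0]] [ 448.6   11.8 1636.8] [-3.049, -0.018, -1.567]
```

View pics/scene0.png

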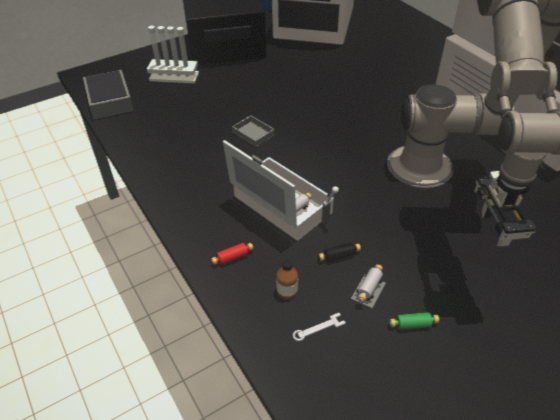

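View pics/top0.png

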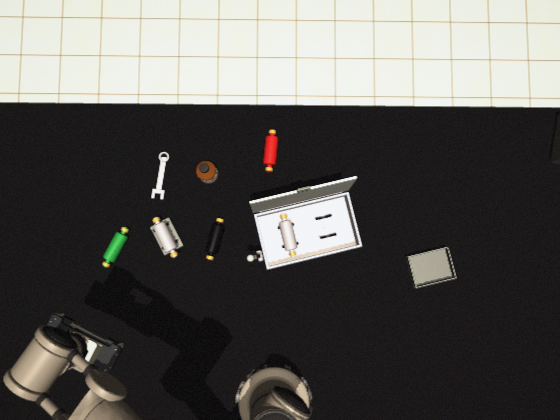

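Scene view: loaded chest at (280,195), steel cylinder on the rest at (370,285), look-alikes red (232,254), black (340,252), green (415,321), bottle (288,280), wrench (320,327), tray (253,130). Top view: steel cylinder on its grey rest at (167,237). Black (215,240), red (271,150) and green (116,246) are look-alikes. The loaded cylinder is at (288,235), the empty cradle is on the right near (327,227), and the knob is at (251,258). The target is (167,237), since it is plain steel and on the rest; I'll confirm it in a crop.

```bash
cat > h.py <<'E'
import numpy as np, cv2
from scipy.spatial.transform import Rotation as R
def Rm(r): 
    r=np.asarray(r,float); return r if r.shape==(3,3) else R.from_euler('xyz',r).as_matrix()
def ray(c,uv):
    d=Rm(c["rotation"])@np.linalg.inv(c["mtx"])@np.array([uv[0],uv[1],1.]); return np.array(c["xyz"],float),d
def plane(c,uv,z):
    o,d=ray(c,uv); return o+d*(z-o[2])/d[2]
def proj(c,p):
    q=np.asarray(c["mtx"])@(Rm(c["rotation"]).T@(np.asarray(p,float)-c["xyz"])); return q[:2]/q[2]
def two(c1,u1,c2,u2):
    o1,d1=ray(c1,u1);o2,d2=ray(c2,u2)
    s=np.linalg.lstsq(np.c_[d1,-d2],o2-o1,rcond=None)[0]; a=o1+s[0]*d1;b=o2+s[1]*d2
    return (a+b)/2,np.linalg.norm(a-b)
def brass(im):
    h=cv2.cvtColor(im,cv2.COLOR_RGB2HSV); m=cv2.inRange(h,(12,120,110),(32,255,255))
    n,l,s,c=cv2.connectedComponentsWithStats(m); return [(tuple(np.round(c[i],1)),int(s[i,4])) for i in range(1,n) if s[i,4]>6]
E
python3 - <<'E'
from h import *
from plant import bot
t=cv2.imread("pics/top0.png");s=cv2.imread("pics/scene0.png")
ct=bot.camera_model("top");cs=bot.camera_model("scene")
print("top",brass(t[:,:,::-1]));print("scene",brass(s[:,:,::-1]))
w=cv2.inRange(t,(150,150,150),(255,255,255));w[:115]=0
n,l,st,c=cv2.connectedComponentsWithStats(w)
for i in range(1,n):
    if st[i,4]>15: print(st[i],np.round(c[i],1))
a=cv2.resize(t[170:280,130:230],None,fx=4,fy=4,interpolation=cv2.INTER_CUBIC);b=cv2.resize(t[170:280,240:370],None,fx=3,fy=4,interpolation=cv2.INTER_CUBIC)
cv2.imwrite("pics/crop1.png",np.hstack([a,b]))
E
```

```text
top [((np.float64(272.2), np.float64(131.2)), 24), ((np.float64(206.9), np.float64(172.1)), 167), ((np.float64(268.7), np.float64(168.5)), 28), ((np.float64(283.3), np.float64(216.4)), 14), ((np.float64(155.6), np.float64(219.4)), 25), ((np.float64(219.3), np.float64(219.7)), 26), ((np.float64(124.1), np.float64(229.3)), 23), ((np.float64(173.4), np.float64(253.9)), 22), ((np.float64(292.1), np.float64(253.8)), 16), ((np.float64(209.3), np.float64(257.2)), 28), ((np.float64(105.6), np.float64(264.0)), 25)]
scene [((np.float64(308.5), np.float64(194.5)), 10), ((np.float64(250.1), np.float64(245.4)), 23), ((np.float64(358.0), np.float64(246.5)), 23), ((np.float64(321.4), np.float64(255.9)), 23), ((np.float64(214.0), np.float64(259.7)), 26), ((np.float64(378.9), np.float64(266.3)), 19), ((np.float64(287.3), np.float64(275.4)), 194), ((np.float64(361.9), np.float64(295.9)), 17), ((np.float64(435.7), np.float64(317.7)), 24), ((np.float64(392.6), np.float64(321.7)), 22)]
[151 152  18  47 306] [160.2 176.2]
[298 176  59  15 150] [330.5 182.7]
[249 190  48  14 140] [272.6 196.5]
[ 254  192  108   77 5127] [306.3 230.6]
[151 221  24  33 382] [163.3 237. ]
[170 222  12  25  53] [175.3 234.3]
[409 249  42  35 843] [428.  266.3]
[257 251   6  10  28] [260.1 255.8]
[247 255   7   6  30] [249.8 257.6]
[ 43 341  15  11  82] [ 49.7 346.1]
[ 85 340  12  21 136] [ 90.1 348.9]
[ 20 349  32  38 452] [ 35.2 367.4]
[240 380  10  18  51] [244.8 388.4]
[297 383  11  22 105] [302.2 392.3]
[ 13 386  12  10  63] [ 18.  390.8]
[ 95 387  13  11  77] [100.5 392. ]
[ 87 391   4   9  24] [ 88.7 394.8]
[286 405  13  10  28] [291.4 409.5]
```

View pics/crop1.png

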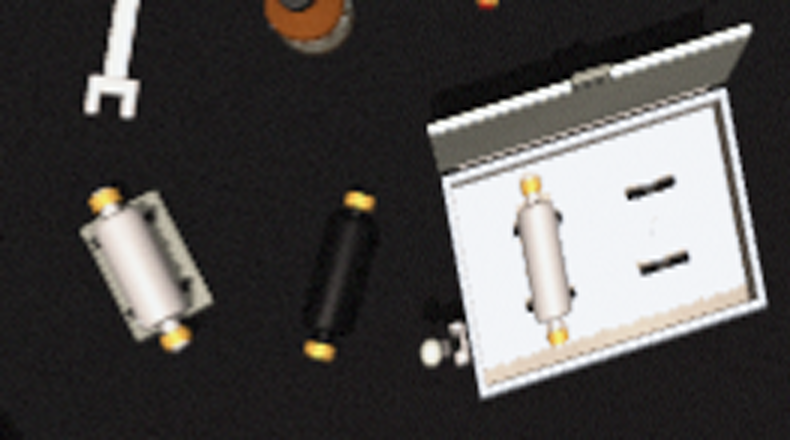

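The crop confirms it: the plain steel cylinder on the grey rest, with nuts at about (155.6,219.4) and (173.4,253.9), is the one to take. The right cradle is empty, with its black ribs near crop (650,187) and (664,262). Next I'll compute the poses.

```bash
python3 - <<'E'
from h import *
from plant import bot
t=cv2.imread("pics/top0.png");s=cv2.imread("pics/scene0.png")
ct=bot.camera_model("top");cs=bot.camera_model("scene")
P=lambda u,z:np.round(plane(ct,u,z),1)
for nm,a,b,z in (("cyl",(155.6,219.4),(173.4,253.9),38),("loaded",(283.3,216.4),(292.1,253.8),36)):
    A,B=P(a,z),P(b,z);d=A-B;print(nm,A,B,"c",(A+B)/2,"len",np.linalg.norm(d),"yaw",np.degrees(np.arctan2(d[1],d[0])))
for a,b in (((155.6,219.4),(378.9,266.3)),((173.4,253.9),(361.9,295.9)),((155.6,219.4),(361.9,295.9)),((173.4,253.9),(378.9,266.3))):
    print("two",two(ct,a,cs,b))
w=cv2.inRange(t,(150,150,150),(255,255,255));w[:115]=0
n,l,st,c=cv2.connectedComponentsWithStats(w)
i=[k for k in range(1,n) if 4500<st[k,4]<6000][0]
cn=cv2.findContours((l==i).astype(np.uint8),0,1)[0][0]
pts=np.array([plane(ct,p[0],70)[:2] for p in cn],np.float32)
r=cv2.minAreaRect(pts);print("chest",r,np.round(cv2.boxPoints(r),1))
ap=cv2.approxPolyDP(cv2.convexHull(cn),3,True)[:,0];print(ap.tolist(),[P(p,70)[:2].tolist() for p in ap])
m=((l!=i)&(t.max(2)<90)).astype(np.uint8)
n,l2,st,c=cv2.connectedComponentsWithStats(m)
for k in range(1,n):
    if 265<c[k][0]<355 and 195<c[k][1]<260 and st[k,4]>4: print("rib",st[k],np.round(c[k],1),P(c[k],27))
print("knob",[ (z,P((250,257.5),z)) for z in (130,150,160)])
E
```

```text
cyl [550.4 362.2  38. ] [445.9 305.9  38. ] c [498.15 334.05  38.  ] len 118.7010530703077 yaw 28.313832515639668
loaded [561.5 -26.8  36. ] [447.5 -54.   36. ] c [504.5 -40.4  36. ] len 117.2 yaw 13.419673615513867
two (array([527.47813197, 351.57543331, 151.32698353]), np.float64(42.08270751575553))
two (array([465.50913283, 312.1279636 , -79.68977294]), np.float64(49.754144903917286))
two (array([550.27488579, 360.78231264,  43.50116526]), np.float64(0.7012449436664074))
two (array([445.68741223, 305.0417288 ,  43.70222352]), np.float64(0.7053619004307935))
chest ((521.068603515625, -98.29582214355469), (173.25669860839844, 293.4512634277344), 13.764969825744629) [[ 402.    23.6]
 [ 471.8 -261.4]
 [ 640.1 -220.2]
 [ 570.3   64.8]]
[[348, 192], [360, 246], [266, 267], [254, 214]] [[633.9, -221.1], [471.5, -255.8], [408.2, 25.0], [565.9, 61.9]]
rib [345 196  13  49  83] [351.2 219.8] [ 552.6 -236.7   27. ]
rib [316 215  15   5  25] [323.2 216.8] [ 561.6 -150.2   27. ]
rib [321 233  15   5  23] [328.3 235.4] [ 504.2 -165.8   27. ]
knob [(130, array([436.6,  70.4, 130. ])), (150, array([436.8,  69.6, 150. ])), (160, array([436.9,  69.2, 160. ]))]
```

```bash
cat >> h.py <<'E'
def delta(bot,p,yaw=None):
    o=bot.get_obs();M=R.from_euler('xyz',o["tcp_rot"]);d=M.inv().apply(np.asarray(p,float)-o["tool_pos"])
    s=f"t={o['time']:.2f} tcp={np.round(o['tool_pos'],1)} rpy={np.round(np.degrees(o['tcp_rot']),1)} dtool(mm)={np.round(d,1)}"
    if yaw is not None: s+=f" turn={np.round((M.inv()*R.from_euler('xyz',[180,0,yaw],degrees=True)).as_rotvec(degrees=True),2)}"
    print(s)
E
python3 - <<'E'
from h import *
from plant import bot
delta(bot,[498,334,200],208.3)
E
```

```text
t=0.10 tcp=[228.5 472.3 226.1] rpy=[-179.9   -0.   154.2] dtool(mm)=[-302.8   -7.    26. ] turn=[-7.000e-02 -5.000e-02 -5.413e+01]
```

Emit:
{"op": "servo_tool", "data": {"deltas": [[[-0.03, -0.001, 0.003], [0, 0, 0]], [[-0.04, -0.001, 0.003], [0, 0, 0]], [[-0.04, -0.001, 0.003], [0, 0, 0]], [[-0.04, -0.001, 0.003], [0, 0, 0]], [[-0.04, -0.001, 0.003], [0, 0, 0]], [[-0.04, -0.001, 0.003], [0, 0, 0]], [[-0.04, -0.001, 0.004], [0, 0, 0]], [[-0.033, 0, 0.004], [0, 0, 0]], [[0, 0, 0], [0, 0, -9]], [[0, 0, 0], [0, 0, -9]], [[0, 0, 0], [0, 0, -9]], [[0, 0, 0], [0, 0, -9]], [[0, 0, 0], [0, 0, -9]], [[0, 0, 0], [0, 0, -9]], [[0, 0, 0], [0, 0, 0]], [[0, 0, 0], [0, 0, 0]]], "fingers": 1}}

```text
time: 2.1
tool_pos: [498.3, 334.2, 200.5]
tcp_rot: [3.142, -0.0, -2.653]
contact_force: [0.2, 0.0, 0.1]
grip_width: 91.7
finger_force: 0.0
```

```bash
python3 - <<'E'
from h import *
from plant import bot
c=bot.camera_model("wrist");im=bot.capture("wrist");cv2.imwrite("pics/w1.png",im[:,:,::-1])
print(np.round(c["xyz"],1),np.round(c["rotation"],3),brass(im))
delta(bot,[498,334,22],208.3)
E
```

```text
[428.2 298.1 358. ] [2.844e+00 1.000e-03 2.060e+00] [((np.float64(173.9), np.float64(52.6)), 7), ((np.float64(186.4), np.float64(71.0)), 73), ((np.float64(267.7), np.float64(128.2)), 34), ((np.float64(285.8), np.float64(127.3)), 21), ((np.float64(111.1), np.float64(160.2)), 117), ((np.float64(463.9), np.float64(192.9)), 64), ((np.float64(470.6), np.float64(208.1)), 16), ((np.float64(366.0), np.float64(253.0)), 42), ((np.float64(110.8), np.float64(267.6)), 259), ((np.float64(95.4), np.float64(313.2)), 681), ((np.float64(462.1), np.float64(312.7)), 785), ((np.float64(432.2), np.float64(364.6)), 3129)]
t=2.15 tcp=[498.3 334.2 200.6] rpy=[ 180.   -0. -152.] dtool(mm)=[ 3.000e-01 -1.000e-01  1.786e+02] turn=[ 0.   -0.02 -0.27]
```

View pics/w1.png

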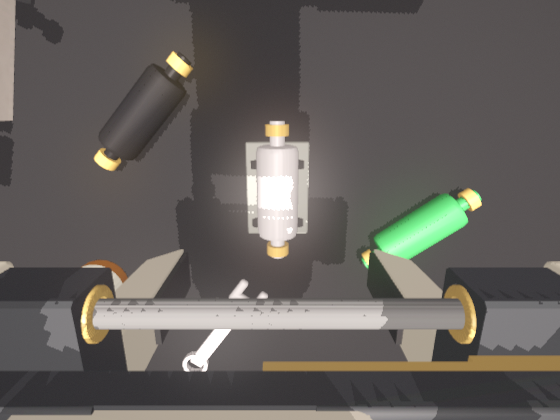

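The wrist view shows the steel cylinder on the grey rest, with nuts at about (277,129) and (278,250), lined up between the open fingers. Black is at (143,110) and green at (420,227), both off to the sides.

```bash
python3 - <<'E'
from h import *
from plant import bot
c=bot.camera_model("wrist")
A,B=plane(c,(277,130),40),plane(c,(278,249.5),40);d=B-A
print(A,B,(A+B)/2,np.linalg.norm(d),np.degrees(np.arctan2(d[1],d[0])))
delta(bot,[(A+B)[0]/2,(A+B)[1]/2,21])
E
```

```text
[446.78329846 306.29634323  40.        ] [550.86124818 362.75254579  40.        ] [498.82227332 334.52444451  40.        ] 118.4040642223319 28.477242872195546
t=2.15 tcp=[498.3 334.2 200.6] rpy=[ 180.   -0. -152.] dtool(mm)=[ -0.6  -0.  179.6]
```

Emit:
{"op": "servo_tool", "data": {"deltas": [[[0, 0, 0.03], [0, 0, -0.3]], [[0, 0, 0.04], [0, 0, 0]], [[0, 0, 0.04], [0, 0, 0]], [[0, 0, 0.03], [0, 0, 0]], [[0, 0, 0.02], [0, 0, 0]], [[0, 0, 0.012], [0, 0, 0]], [[0, 0, 0.008], [0, 0, 0]], [[0, 0, 0], [0, 0, 0]], [[0, 0, 0], [0, 0, 0]]], "fingers": 1}}

```text
time: 3.28
tool_pos: [498.9, 334.5, 21.5]
tcp_rot: [-3.142, 0.001, -2.645]
contact_force: [-0.1, -0.4, -0.0]
grip_width: 92.0
finger_force: 0.0
```

Emit:
{"op": "servo_tool", "data": {"deltas": [[[0, 0, 0], [0, 0, 0]], [[0, 0, 0], [0, 0, 0]], [[0, 0, 0], [0, 0, 0]], [[0, 0, 0], [0, 0, 0]], [[0, 0, 0], [0, 0, 0]], [[0, 0, 0], [0, 0, 0]], [[0, 0, 0], [0, 0, 0]], [[0, 0, 0], [0, 0, 0]]], "fingers": 0}}

```text
time: 4.28
tool_pos: [499.0, 333.3, 20.8]
tcp_rot: [-3.14, -0.0, -2.645]
contact_force: [2.2, -4.7, 1.5]
grip_width: 39.4
finger_force: 30.0
```

Emit:
{"op": "servo_tool", "data": {"deltas": [[[0, 0, -0.008], [0, 0, 0]], [[0, 0, -0.02], [0, 0, 0]], [[0, 0, -0.04], [0, 0, 0]], [[0, 0, -0.04], [0, 0, 0]], [[0, 0, -0.04], [0, 0, 0]], [[0, 0, -0.04], [0, 0, 0]], [[0, 0, -0.022], [0, 0, 0]], [[0, 0, 0], [0, 0, 0]]]}}

```text
time: 5.28
tool_pos: [498.7, 334.8, 232.4]
tcp_rot: [3.141, 0.003, -2.644]
contact_force: [0.9, 0.1, -5.1]
grip_width: 38.7
finger_force: 30.0
```

```bash
python3 - <<'E'
from h import *
from plant import bot
delta(bot,[535,-157,230],193.6); o=bot.get_obs(); print(o["grip_width"],o["contact_force"],o["joint_positions"])
E
```

```text
t=5.28 tcp=[498.7 334.8 232.4] rpy=[ 180.     0.2 -151.5] dtool(mm)=[ 202.7 -449.6    1.5] turn=[ 0.04  0.19 14.89]
38.68432274980983 [ 0.85604401  0.12324238 -5.08031683] [ 4.63537890e-01  4.76780221e-01  1.29734318e+00  4.63913893e-04
  1.36413444e+00 -1.60463716e+00]
```

Emit:
{"op": "servo_tool", "data": {"deltas": [[[0.008, -0.018, 0], [0, 0, 0]], [[0.014, -0.032, 0], [0, 0, 0]], [[0.016, -0.035, 0], [0, 0, 0]], [[0.016, -0.035, 0], [0, 0, 0]], [[0.016, -0.035, 0], [0, 0, 0]], [[0.016, -0.035, 0], [0, 0, 0]], [[0.016, -0.035, 0], [0, 0, 0]], [[0.016, -0.035, 0], [0, 0, 0]], [[0.016, -0.035, 0], [0, 0, 0]], [[0.016, -0.035, 0], [0, 0, 0]], [[0.016, -0.035, 0], [0, 0, 0]], [[0.014, -0.035, 0], [0, 0, 0]], [[0.013, -0.03, 0], [0, 0, 0]], [[0.01, -0.02, 0], [0, 0, 0]], [[0, 0, 0], [0, 0, 5]], [[0, 0, 0], [0, 0, 5]], [[0, 0, 0], [0, 0, 5]], [[0, 0, 0], [0, 0, 0]], [[0, 0, 0], [0, 0, 0]]]}}

```text
time: 7.65
tool_pos: [534.1, -158.0, 230.3]
tcp_rot: [3.141, -0.001, -2.905]
contact_force: [0.4, 0.2, -4.0]
grip_width: 39.3
finger_force: 30.0
```

```bash
python3 - <<'E'
from h import *
from plant import bot
c=bot.camera_model("wrist");im=bot.capture("wrist");cv2.imwrite("pics/w2.png",im[:,:,::-1])
print(brass(im)); np.savez("w2.npz",im=im,**{k:np.asarray(v) for k,v in c.items() if k in("mtx","xyz","rotation")})
delta(bot,[535,-157,230],193.6); print(bot.get_obs()["grip_width"])
for k,p in dict(ribA=(561.6,-150.2,27),ribB=(504.2,-165.8,27),corner=(402,23.6,70),c2=(471.8,-261.4,70)).items(): print(k,proj(c,p))
E
```

```text
[((np.float64(398.0), np.float64(128.6)), 191), ((np.float64(264.6), np.float64(163.2)), 86), ((np.float64(294.8), np.float64(160.2)), 365), ((np.float64(387.6), np.float64(239.4)), 166), ((np.float64(541.9), np.float64(259.3)), 116), ((np.float64(364.9), np.float64(317.7)), 225), ((np.float64(191.5), np.float64(318.5)), 188)]
t=7.70 tcp=[ 534.2 -158.   230.4] rpy=[ 180.    -0.  -166.4] dtool(mm)=[-1.   0.8  0.4] turn=[ 0.03 -0.03 -0.05]
38.97257811766925
ribA [278.40638145 208.29571319]
ribB [276.82895137 154.4826589 ]
corner [510.35038144  99.06335184]
c2 [180.79591997 100.10181702]
```

View pics/w2.png

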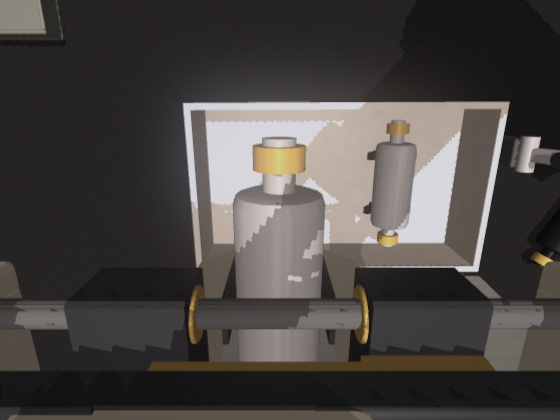

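Wrist view: the cylinder is held, with its nut at (279,158). The chest front rim corners are at (184,103) and (507,101), the loaded cylinder's nuts at (398,129) and (388,239), and the knob at (525,155).

```bash
python3 - <<'E'
from h import *
from plant import bot
z=np.load("w2.npz");c={k:z[k] for k in("mtx","xyz","rotation")};im=z["im"]
A,B=plane(c,(184,103.5),70)[:2],plane(c,(507.5,101.5),70)[:2];d=A-B
yaw=np.arctan2(d[1],d[0])+np.pi/2;ex=np.array([np.cos(yaw),np.sin(yaw)]);ey=np.array([-ex[1],ex[0]])
C=(A+B)/2+84*ex
print(A,B,np.linalg.norm(d),"yaw",np.degrees(yaw),"C",C,"right",C-60*ey,"left",C+60*ey)
a,b=plane(c,(398,128.6),36)[:2],plane(c,(387.6,239.4),36)[:2];print("loaded",a,b,(a+b)/2,np.degrees(np.arctan2(*(b-a)[::-1])))
n=plane(c,(279,158),249)[:2];o=bot.get_obs();print("held nut rel tcp along ex, ey",(n-o["tool_pos"][:2])@ex,(n-o["tool_pos"][:2])@ey)
E
```

```text
[ 473.99013741 -258.17560218] [404.50640155  22.01691702] 288.67947167357755 yaw 13.927569665856353 C [520.77873466 -97.86095373] right [ 535.22044098 -156.09700029] left [506.33702833 -39.62490717]
loaded [448.97530422 -53.18190237] [565.54578768 -24.12375258] [507.26054595 -38.65282747] 13.997160542099513
held nut rel tcp along ex, ey -59.19127079067572 1.735398579676394
```

Emit:
{"op": "servo_tool", "data": {"deltas": [[[-0.001, 0.001, 0.01], [0, 0, 0]], [[0, 0, 0.025], [0, 0, 0]], [[0, 0, 0.03], [0, 0, 0]], [[0, 0, 0.03], [0, 0, 0]], [[0, 0, 0.03], [0, 0, 0]], [[0, 0, 0.025], [0, 0, 0]], [[0, 0, 0.02], [0, 0, 0]], [[0, 0, 0.015], [0, 0, 0]], [[0, 0, 0.01], [0, 0, 0]], [[0, 0, 0.006], [0, 0, 0]], [[0, 0, 0.004], [0, 0, 0]], [[0, 0, 0.002], [0, 0, 0]], [[0, 0, 0], [0, 0, 0]], [[0, 0, 0], [0, 0, 0]]]}}

```text
time: 9.45
tool_pos: [535.4, -156.9, 24.0]
tcp_rot: [-3.141, 0.001, -2.906]
contact_force: [0.7, 0.0, -4.2]
grip_width: 38.8
finger_force: 30.0
```

Emit:
{"op": "servo_tool", "data": {"deltas": [[[0, 0, 0.002], [0, 0, 0]], [[0, 0, 0.002], [0, 0, 0]], [[0, 0, 0.001], [0, 0, 0]], [[0, 0, 0], [0, 0, 0]], [[0, 0, 0], [0, 0, 0]]]}}

```text
time: 10.07
tool_pos: [535.2, -156.9, 19.0]
tcp_rot: [-3.142, 0.0, -2.906]
contact_force: [-1.4, 1.3, 0.7]
grip_width: 39.3
finger_force: 30.0
```

Emit:
{"op": "servo_tool", "data": {"deltas": [[[0, 0, 0], [0, 0, 0]], [[0, 0, 0], [0, 0, 0]], [[0, 0, 0], [0, 0, 0]], [[0, 0, 0], [0, 0, 0]], [[0, 0, 0], [0, 0, 0]], [[0, 0, 0], [0, 0, 0]], [[0, 0, -0.01], [0, 0, 0]], [[0, 0, -0.03], [0, 0, 0]], [[0, 0, -0.05], [0, 0, 0]], [[0, 0, -0.05], [0, 0, 0]], [[0, 0, -0.05], [0, 0, 0]], [[0, 0, -0.05], [0, 0, 0]], [[0, 0, -0.05], [0, 0, 0]], [[0, 0, -0.05], [0, 0, 0]], [[0, 0, -0.03], [0, 0, 0]], [[0, 0, 0], [0, 0, 0]]], "fingers": 1}}

```text
time: 12.08
tool_pos: [535.6, -157.0, 392.0]
tcp_rot: [-3.138, 0.005, -2.906]
contact_force: [-0.1, 0.2, -1.1]
grip_width: 91.9
finger_force: 0.0
```

```bash
python3 - <<'E'
from h import *
from plant import bot
c=bot.camera_model("wrist");im=bot.capture("wrist");cv2.imwrite("pics/w3.png",im[:,:,::-1])
print(bot.get_obs()["tool_pos"],brass(im))
t=bot.capture("top");cv2.imwrite("pics/top3.png",t[:,:,::-1]);s=bot.capture("scene");cv2.imwrite("pics/s3.png",s[:,:,::-1])
cv2.imwrite("pics/v3.png",np.hstack([cv2.resize(im[:,:,::-1],(480,360)),cv2.resize(s[100:260,200:380,::-1],(320,360))]))
cs=bot.camera_model("scene")
C=np.array([521,-98,0]);Rz=R.from_euler('z',13.8,degrees=True)
for th in (1.6,1.7,1.8):
  for y in(-148,148): print(th,y,proj(cs,C+Rz.apply([88-180*np.cos(th),y,70+180*np.sin(th)])))
E
```

```text
[ 535.12565159 -156.83908141  389.76242095] [((np.float64(362.0), np.float64(119.2)), 58), ((np.float64(519.3), np.float64(150.7)), 103), ((np.float64(357.6), np.float64(198.6)), 50), ((np.float64(280.1), np.float64(200.2)), 12), ((np.float64(471.5), np.float64(215.7)), 89), ((np.float64(86.2), np.float64(317.7)), 244), ((np.float64(470.3), np.float64(318.1)), 217), ((np.float64(329.1), np.float64(337.3)), 72)]
1.6 -148 [225.77188784 138.0081345 ]
1.6 148 [296.70110487 183.47845067]
1.7 -148 [221.40752046 141.05497527]
1.7 148 [292.27984592 187.06153524]
1.8 -148 [217.11616209 144.55905   ]
1.8 148 [287.87077613 191.10817766]
```

View pics/v3.png

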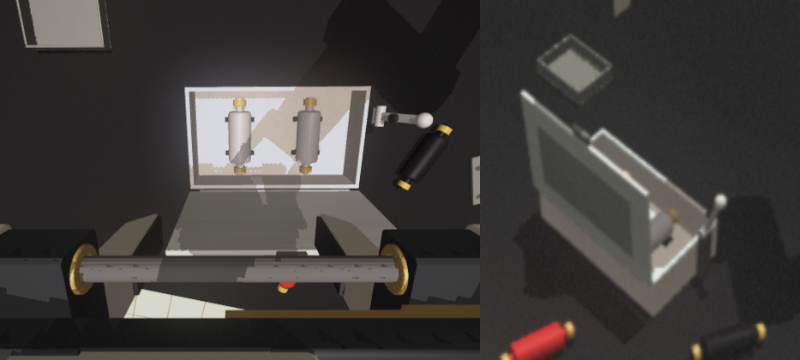

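Both cylinders lie in the cradles: the placed one is at about (240,135) of the crop and the loaded one at (308,135). The lid still stands open at roughly 1.65 rad. Next I'll go behind the lid with closed fingers.

```bash
python3 - <<'E'
from h import *
from plant import bot
C=np.array([521,-98,0]);Rz=R.from_euler('z',13.8,degrees=True)
delta(bot,C+Rz.apply([165,0,330]),193.8)
z=np.load("w2.npz");c=bot.camera_model("wrist")
a,b=plane(c,(280,120),36),plane(c,(280,200.2),36);print("placed",a,b,(a+b)/2)
th=np.radians(np.arange(80,-1,-5));x=98-145*np.cos(th)+8*np.sin(th);zz=70+145*np.sin(th)+8*np.cos(th)
print(x[0],zz[0]);print(np.round(np.c_[-np.diff(x),-np.diff(zz)]/1000,4).tolist())
E
```

```text
t=12.22 tcp=[ 534.7 -156.7  387.7] rpy=[ 1.799e+02 -1.000e-01 -1.665e+02] dtool(mm)=[-165.4   61.1   57.5] turn=[ 0.08 -0.09 -0.33]
placed [ 474.34877336 -167.37192738   36.        ] [ 591.53930565 -139.07808794   36.        ] [ 532.9440395  -153.22500766   36.        ]
80.69947626239275 214.1863096081056
[[0.0125, 0.0021], [0.0123, 0.0031], [0.012, 0.0042], [0.0115, 0.0052], [0.011, 0.0062], [0.0105, 0.0071], [0.0098, 0.008], [0.0091, 0.0089], [0.0083, 0.0096], [0.0074, 0.0103], [0.0065, 0.0109], [0.0055, 0.0114], [0.0045, 0.0119], [0.0034, 0.0122], [0.0023, 0.0125], [0.0012, 0.0126]]
```

Emit:
{"op": "servo_tool", "data": {"deltas": [[[-0.015, 0.006, 0], [0, 0, -0.3]], [[-0.03, 0.011, 0], [0, 0, 0]], [[-0.03, 0.011, 0.005], [0, 0, 0]], [[-0.03, 0.011, 0.01], [0, 0, 0]], [[-0.03, 0.011, 0.015], [0, 0, 0]], [[-0.03, 0.011, 0.015], [0, 0, 0]], [[0, 0, 0.013], [0, 0, 0]], [[0, 0, 0], [0, 0, 0]], [[0, 0, 0], [0, 0, 0]]], "fingers": 0}}

```text
time: 13.35
tool_pos: [681.2, -58.2, 331.0]
tcp_rot: [3.142, 0.0, -2.901]
contact_force: [-0.6, -0.2, 0.7]
grip_width: 6.2
finger_force: 0.0
```

```bash
python3 - <<'E'
from h import *
from plant import bot
C=np.array([521,-98,0]);Rz=R.from_euler('z',13.8,degrees=True)
delta(bot,C+Rz.apply([165,0,214]),193.8);o=bot.get_obs();print(o["grip_width"],o["joint_positions"])
s=bot.capture("scene");cv2.imwrite("pics/s4.png",cv2.resize(s[20:260,160:440,::-1],None,fx=2,fy=2))
E
```

```text
t=13.35 tcp=[681.2 -58.2 331. ] rpy=[ 180.     0.  -166.2] dtool(mm)=[ 1.00e-01 -5.00e-01  1.17e+02] turn=[ 0.    0.01 -0.02]
6.248544693298628 [-1.97272904e-01  6.27487037e-01  7.78576679e-01  1.40397356e-04
  1.73532364e+00 -2.00851105e+00]
```

View pics/s4.png

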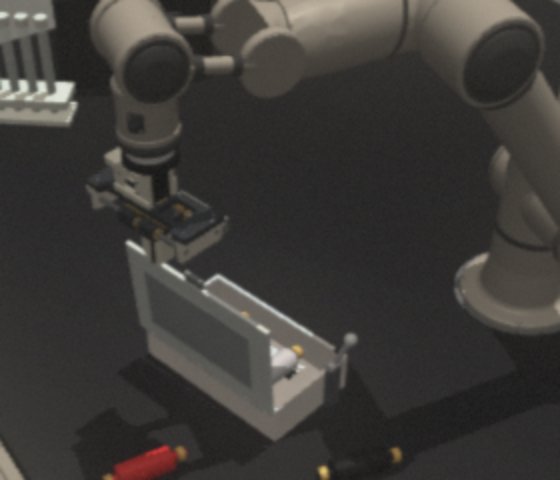

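Scene view: the closed fingers are near picture (150,255), just above the lid's upper left edge. I'll check the projection to be sure they are on the far side of the lid.

```bash
python3 - <<'E'
from h import *
from plant import bot
cs=bot.camera_model("scene");f=lambda p:np.round((proj(cs,p)-[160,20])*2,0)
C=np.array([521,-98,0]);Rz=R.from_euler('z',13.8,degrees=True)
print("tip",f([681.2,-58.2,331]),"tip@214",f([681.2,-58.2,214]))
for th in (1.6,1.65,1.7,1.75,1.8):
  print(th,[f(C+Rz.apply([88-180*np.cos(th)+8*np.sin(th),y,70+180*np.sin(th)+8*np.cos(th)])).tolist() for y in(-148,0,148)])
E
```

```text
tip [160. 259.] tip@214 [165. 322.]
1.6 [[128.0, 239.0], [195.0, 282.0], [269.0, 330.0]]
1.65 [[123.0, 242.0], [191.0, 285.0], [265.0, 334.0]]
1.7 [[119.0, 245.0], [186.0, 289.0], [261.0, 338.0]]
1.75 [[115.0, 249.0], [182.0, 293.0], [256.0, 342.0]]
1.8 [[110.0, 252.0], [178.0, 297.0], [252.0, 346.0]]
```

The tip projects to (160,259), which matches the picture, and the lid is at about 1.6 rad. The fingers are some 50 mm behind it, so I'll descend and push.

Emit:
{"op": "servo_tool", "data": {"deltas": [[[0, 0, 0.02], [0, 0, 0]], [[0, 0, 0.03], [0, 0, 0]], [[0, 0, 0.03], [0, 0, 0]], [[0, 0, 0.025], [0, 0, 0]], [[0, 0, 0.012], [0, 0, 0]], [[0, 0, 0], [0, 0, 0]], [[0.012, 0, 0], [0, 0, 0]], [[0.012, 0, 0], [0, 0, 0]], [[0.012, 0, 0], [0, 0, 0]], [[0.012, 0, 0], [0, 0, 0]], [[0.012, 0, 0], [0, 0, 0]], [[0.012, 0, 0], [0, 0, 0]], [[0.012, 0, 0], [0, 0, 0]]]}}

```text
time: 15.02
tool_pos: [599.7, -78.8, 215.1]
tcp_rot: [-3.14, 0.003, -2.901]
contact_force: [1.4, -0.0, 1.6]
grip_width: 0.7
finger_force: 1.2
```

Emit:
{"op": "servo_tool", "data": {"deltas": [[[0.0125, 0, 0.002], [0, 0, 0]], [[0.0123, 0, 0.003], [0, 0, 0]], [[0.012, 0, 0.0042], [0, 0, 0]], [[0.0115, 0, 0.0052], [0, 0, 0]], [[0.011, 0, 0.0062], [0, 0, 0]], [[0.0105, 0, 0.0071], [0, 0, 0]], [[0.0098, 0, 0.008], [0, 0, 0]], [[0.009, 0, 0.009], [0, 0, 0]], [[0.0083, 0, 0.0096], [0, 0, 0]]]}}

```text
time: 16.15
tool_pos: [504.6, -101.6, 158.8]
tcp_rot: [3.141, -0.0, -2.901]
contact_force: [-0.2, -0.6, 1.4]
grip_width: 0.4
finger_force: 0.6
```

Emit:
{"op": "servo_tool", "data": {"deltas": [[[0.0074, 0, 0.0103], [0, 0, 0]], [[0.0065, 0, 0.011], [0, 0, 0]], [[0.0055, 0, 0.0114], [0, 0, 0]], [[0.0045, 0, 0.012], [0, 0, 0]], [[0.0034, 0, 0.0122], [0, 0, 0]], [[0.0015, 0, 0.008], [0, 0, 0]], [[0.001, 0, 0.006], [0, 0, 0]], [[0.0005, 0, 0.004], [0, 0, 0]], [[0, 0, 0.003], [0, 0, 0]], [[0, 0, 0.002], [0, 0, 0]], [[0, 0, 0], [0, 0, 0]]]}}

```text
time: 17.52
tool_pos: [476.0, -108.7, 79.5]
tcp_rot: [-3.142, 0.0, -2.901]
contact_force: [0.6, 0.2, -0.0]
grip_width: 0.3
finger_force: 0.0
```

Emit:
{"op": "servo_tool", "data": {"deltas": [[[0, 0, 0.001], [0, 0, 0]], [[0, 0, 0.001], [0, 0, 0]], [[0, 0, 0.001], [0, 0, 0]], [[0, 0, 0], [0, 0, 0]], [[0, 0, 0], [0, 0, 0]]]}}

```text
time: 18.15
tool_pos: [476.1, -108.8, 78.1]
tcp_rot: [-3.141, 0.001, -2.901]
contact_force: [-4.4, 1.7, 15.1]
grip_width: 0.2
finger_force: 7.8
```

Emit:
{"op": "servo_tool", "data": {"deltas": [[[0, 0, -0.01], [0, 0, 0]], [[0, 0, -0.03], [0, 0, 0]], [[0, 0, -0.04], [0, 0, 0]], [[0, 0, -0.04], [0, 0, 0]], [[0, 0, -0.04], [0, 0, 0]], [[0, 0, -0.03], [0, 0, 0]], [[0, 0, 0], [0, 0, 0]]]}}

```text
time: 19.02
tool_pos: [476.9, -109.1, 268.9]
tcp_rot: [-3.139, 0.004, -2.901]
contact_force: [-0.9, -0.1, -0.5]
grip_width: 0.3
finger_force: 0.0
```

```bash
python3 - <<'E'
from h import *
from plant import bot
cs=bot.camera_model("scene");ct=bot.camera_model("top")
s=bot.capture("scene");cv2.imwrite("pics/s5.png",cv2.resize(s[80:260,180:400,::-1],(660,540)))
k,e=two(ct,(249.9,257.5),cs,(335.3,189.7));print("knob",k,e)
C=np.array([521,-98,0]);Rz=R.from_euler('z',13.8,degrees=True)
q=Rz.inv().apply(k-C);print("chest frame",q,"angle",np.arctan2(q[2]-90,-(q[1]-157)),np.hypot(q[2]-90,q[1]-157))
for th in (1.9,2.0,2.1,2.2,2.3):
  p=C+Rz.apply([-40,157-74*np.cos(th),90+74*np.sin(th)]);print(th,np.round(p),np.round(proj(ct,p),1),np.round(proj(cs,p),1))
E
```

```text
knob [437.08454179  69.46695973 155.61818341] 0.6523347173346113
chest frame [-41.54670514 182.64954974 155.61818341] angle 1.9434254372605322 70.45314326191561
1.9 [439.  68. 160.] [250.4 256.7] [334.7 188.6]
2.0 [437.  75. 157.] [248.  257.3] [336.4 190.4]
2.1 [436.  81. 154.] [245.8 257.9] [338.  192.2]
2.2 [434.  87. 150.] [243.7 258.4] [339.5 194.2]
2.3 [433.  93. 145.] [241.8 258.8] [340.9 196.2]
```

View pics/s5.png

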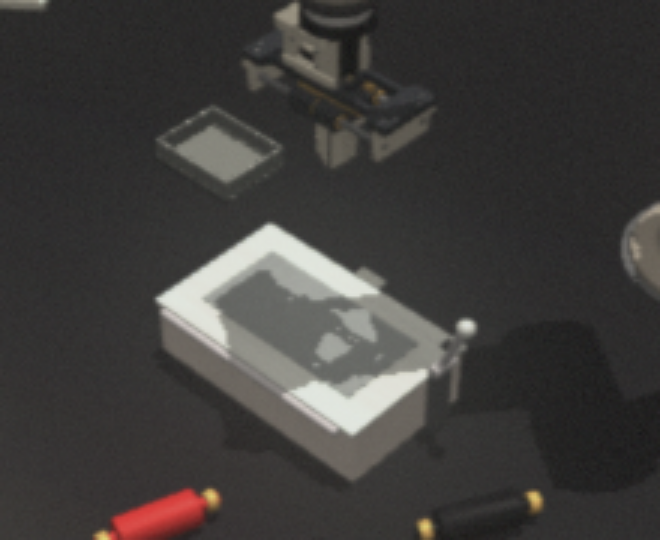

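The lid is flat and shut, and the knob is at picture (465,327). The clamp angle is about 1.94 rad, so I'll go outside the knob.

```bash
python3 - <<'E'
from h import *
from plant import bot
C=np.array([521,-98,0]);Rz=R.from_euler('z',13.8,degrees=True)
print(C+Rz.apply([-41,235,141]));delta(bot,C+Rz.apply([-41,235,141]),193.8)
th=np.radians(np.arange(75,-1,-7.5));y=157-52*np.cos(th)+4*np.sin(th);z=90+52*np.sin(th)+4*np.cos(th)
print(y[0],z[0],np.round(np.c_[np.diff(y),-np.diff(z)]/1000,4).tolist())
E
```

```text
[425.12813199 120.43668402 141.        ]
t=19.07 tcp=[ 476.1 -108.8  267.1] rpy=[-1.799e+02  1.000e-01 -1.662e+02] dtool(mm)=[ -4.9 234.9 125.9] turn=[-0.06  0.09 -0.03]
147.40511295982517 141.26341914744162 [[-0.0066, 0.0017], [-0.0063, 0.0025], [-0.0059, 0.0033], [-0.0055, 0.0041], [-0.0049, 0.0048], [-0.0042, 0.0054], [-0.0035, 0.0059], [-0.0027, 0.0063], [-0.0018, 0.0066], [-0.001, 0.0068]]
```

Emit:
{"op": "servo_tool", "data": {"deltas": [[[-0.005, 0.015, 0], [0, 0, 0]], [[0, 0.03, 0], [0, 0, 0]], [[0, 0.04, 0], [0, 0, 0]], [[0, 0.04, 0], [0, 0, 0]], [[0, 0.04, 0], [0, 0, 0]], [[0, 0.04, 0], [0, 0, 0]], [[0, 0.03, 0], [0, 0, 0]], [[0, 0, 0.02], [0, 0, 0]], [[0, 0, 0.03], [0, 0, 0]], [[0, 0, 0.03], [0, 0, 0]], [[0, 0, 0.03], [0, 0, 0]], [[0, 0, 0.015], [0, 0, 0]], [[0, 0, 0], [0, 0, 0]], [[0, 0, 0], [0, 0, 0]]]}}

```text
time: 20.82
tool_pos: [424.7, 121.2, 141.6]
tcp_rot: [3.141, -0.0, -2.901]
contact_force: [0.2, -0.4, -0.8]
grip_width: 0.9
finger_force: 0.0
```

```bash
python3 - <<'E'
from h import *
from plant import bot
C=np.array([521,-98,0]);Rz=R.from_euler('z',13.8,degrees=True)
delta(bot,C+Rz.apply([-41,167,141]),193.8)
s=bot.capture("scene");cv2.imwrite("pics/s6.png",cv2.resize(s[100:240,260:400,::-1],(560,560),interpolation=cv2.INTER_CUBIC))
E
```

```text
t=20.82 tcp=[424.7 121.2 141.6] rpy=[ 180.    -0.  -166.2] dtool(mm)=[ -0.3 -68.8   0.6] turn=[ 0.01 -0.01 -0.01]
```

View pics/s6.png

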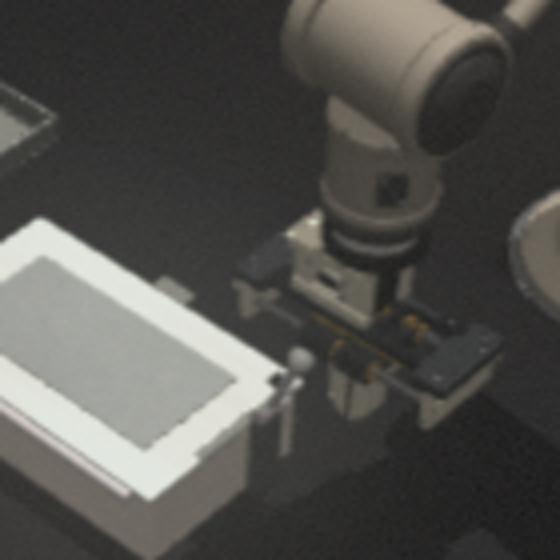

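The lid is shut and the closed fingers at (357,385) are just outside the knob at (300,360). I'll push it inward.

Emit:
{"op": "servo_tool", "data": {"deltas": [[[0, -0.009, 0], [0, 0, 0]], [[0, -0.009, 0], [0, 0, 0]], [[0, -0.009, 0], [0, 0, 0]], [[0, -0.009, 0], [0, 0, 0]], [[0, -0.009, 0], [0, 0, 0]], [[0, -0.009, 0], [0, 0, 0]], [[0, -0.009, 0], [0, 0, 0]], [[0, -0.006, 0], [0, 0, 0]]]}}

```text
time: 21.88
tool_pos: [441.3, 53.1, 141.3]
tcp_rot: [3.141, -0.0, -2.902]
contact_force: [0.4, 1.5, -0.4]
grip_width: 0.1
finger_force: 0.7
```

Emit:
{"op": "servo_tool", "data": {"deltas": [[[0, -0.0066, 0.0017], [0, 0, 0]], [[0, -0.0063, 0.0025], [0, 0, 0]], [[0, -0.006, 0.0033], [0, 0, 0]], [[0, -0.0055, 0.004], [0, 0, 0]], [[0, -0.005, 0.0048], [0, 0, 0]], [[0, -0.0042, 0.0054], [0, 0, 0]]]}}

```text
time: 22.62
tool_pos: [449.5, 20.7, 119.6]
tcp_rot: [-3.141, 0.0, -2.901]
contact_force: [-0.6, 0.2, 3.3]
grip_width: 0.3
finger_force: 1.1
```

Emit:
{"op": "servo_tool", "data": {"deltas": [[[0, -0.0035, 0.006], [0, 0, 0]], [[0, -0.0027, 0.006], [0, 0, 0]], [[0, -0.002, 0.006], [0, 0, 0]], [[0, -0.001, 0.005], [0, 0, 0]], [[0, 0, 0.002], [0, 0, 0]], [[0, 0, 0], [0, 0, 0]]]}}

```text
time: 23.38
tool_pos: [450.9, 12.4, 94.5]
tcp_rot: [3.141, -0.001, -2.901]
contact_force: [0.9, 0.6, 1.6]
grip_width: 0.1
finger_force: 0.0
```

Emit:
{"op": "servo_tool", "data": {"deltas": [[[0, 0, 0.001], [0, 0, 0]], [[0, 0, 0.001], [0, 0, 0]], [[0, 0, 0], [0, 0, 0]], [[0, 0, 0], [0, 0, 0]]]}}

```text
time: 23.88
tool_pos: [451.1, 12.4, 94.0]
tcp_rot: [3.141, 0.0, -2.901]
contact_force: [-4.6, 0.2, 14.2]
grip_width: 0.3
finger_force: 7.3
```

The clamp is on its stop (14 N at z = 94). I'll retract and check.

Emit:
{"op": "servo_tool", "data": {"deltas": [[[0, 0, -0.01], [0, 0, 0]], [[0, 0, -0.03], [0, 0, 0]], [[0, 0, -0.04], [0, 0, 0]], [[0, 0, -0.04], [0, 0, 0]], [[0, 0, -0.04], [0, 0, 0]], [[0, 0, -0.03], [0, 0, 0]], [[0, 0.03, 0], [0, 0, 0]], [[0, 0.04, 0], [0, 0, 0]], [[0, 0.04, 0], [0, 0, 0]], [[0, 0.04, 0], [0, 0, 0]], [[0, 0.03, 0], [0, 0, 0]], [[0, 0, 0], [0, 0, 0]], [[0, 0, 0], [0, 0, 0]]]}}

```text
time: 25.5
tool_pos: [408.6, 186.5, 282.9]
tcp_rot: [-3.141, -0.0, -2.901]
contact_force: [-0.3, -0.2, 0.1]
grip_width: 0.3
finger_force: 0.0
```

```bash
python3 - <<'E'
from h import *
from plant import bot
s=bot.capture("scene");t=bot.capture("top")
cv2.imwrite("pics/s7.png",np.hstack([cv2.resize(s[110:250,210:350,::-1],(400,400)),cv2.resize(t[160:290,230:370,::-1],(400,400))]))
cs=bot.camera_model("scene");C=np.array([521,-98,0]);Rz=R.from_euler('z',13.8,degrees=True)
for th in (0,.1,.2): print(th,(proj(cs,C+Rz.apply([-40,157-74*np.cos(th),90+74*np.sin(th)]))-[210,110])*400/140)
E
```

```text
0 [284.99249697 228.63349883]
0.1 [285.43085822 223.96929394]
0.2 [286.36521008 219.63738078]
```

View pics/s7.png

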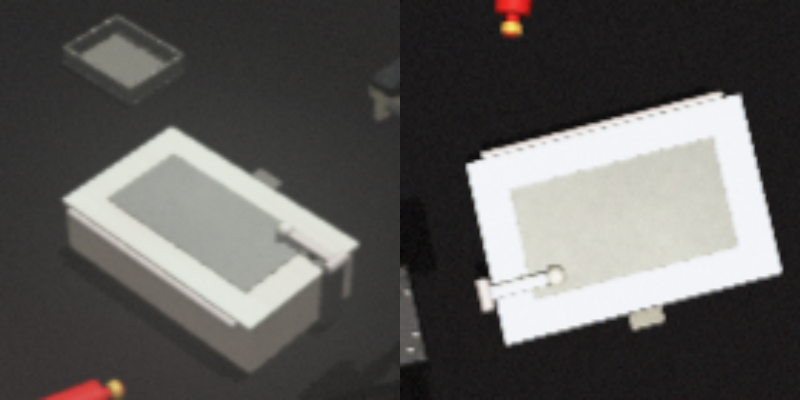

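The lid is shut and the clamp lies level over it. The knob is at about (284,229) in the left picture, where 0 rad predicts (285,229), and the arm is clear. Handing in.

```bash
python3 -c "
from plant import bot
print(bot.close_job())"
```

```text
the job is handed in; nothing more can be done
None
```

The cylinder is in the right cradle, the lid is shut, the clamp is down, and the job was handed in at about 25.6 s; the hand-in returned no verdict.

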